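# Gather loose nuts in the pouring corner of a parts tote

## Robot

A 6-joint arm with a two-finger parallel gripper is mounted at the origin on the work surface. World frame = base frame: x ahead of the robot, y to its left, z up, the work surface at z = 0. Lengths are in m, angles in rad, forces in N, time in s.
With the tool pointing down it reaches from about 0.25 to 0.8 m from the base axis. Payload 8.5 kg.
Tool frame: the origin (TCP) lies at the very end of the fingers, on their centre line; the grasp point (between the pads) lies manip.hold_point_z behind it (manip.hold_point_z is the distance from the TCP to the grasp point, in m); z points along the fingers, y is the direction in which the jaws open and shut (so a half turn about z gives the same grasp; the last joint's range is limited). The gripper opens to 85 mm and grips with 20 to 120 N. Pads are 22 mm wide; open, the fingers measure 114 mm over their backs; the gripper's body (76 mm by 85 mm) begins 54 mm behind the grasp point. The pads swing forward as they close: fully open they stand 13 mm farther back than shut.
Start: joints at [0, 0.238, -0.013, 1.319, 0, 1.571], TCP at [0.525, -0, 0.231] pointing down, gripper open.
Joint ranges: [-2.66, 2.66], [-1.03, 1.9], [-1.14, 1.46], [-1.82, 2.27], [-1.45, 1.34], [-3.14, 3.14]. Speed limits (rad/s): [2.22, 2.22, 2.79, 3.14, 3.14, 3.14].

## Interface

Orientations are given as [roll, pitch, yaw] about the fixed x, y, z axes, in that order (R = Rz(yaw) Ry(pitch) Rx(roll)).
In Python, from station import manip, optics, order gives the robot as it stands.
- The arm moves only by the shell command python3 -m creep 'ROWS'. ROWS is JSON, a list of rows, each an object with "grip": the finger opening in mm, from 0 to 85.4; "dp": the shift along the tool's x, y, z in mm, a list of three; "rot": the turn, a rotation vector about the tool's x, y, z in rad, a list of three. A call has 1 to 10 rows; each row is the pose to reach, as a shift and turn from the pose commanded when the call began, along the tool's axes at that moment; what a row does not reach only later rows make up. A row lasts 1/10 s, in which the tool goes at most 50 mm and 8.59 degrees, less where a joint would pass 70% of its speed; a pose out of reach is approached as far as the arm can. A call with a gripper value outside its range is refused whole. The fingers move at their own pace and stop on an object; the grip force is fixed at half the most. Time passes only in rows, so rows that repeat a pose let the fingers close. It gives the time, the measured TCP pose, the force and the opening at its end, in the units of the state.
- manip.read_state(): the state, without advancing time (a new reading comes with each control period).
- optics.capture(name): name is "scene" or "side" or "wrist"; returns a dict with "pixels" (384x512x3 uint8, red, green, blue), "intrinsics" (3x3 intrinsics, pixels), "cam_to_world" (4x4, takes a point from camera to world coordinates). Camera axes: x right, y down, z forward; pixel columns grow to the right and rows downward; lengths in m; the calibration is good to about 2 mm. A picture is of the moment at which its call begins. There is no depth.
- order.sign_off(): hands the job in, once; it reports no verdict.
The state is a dict: "time": time; "qpos": joint angles; "joint_vel": joint speeds; "tau": joint torques, N m; "tcp_pos": TCP position; "tool_rot": TCP orientation; "contact_force": force on the tool from outside, world axes, zero at the start; "wrist_torque": the same for the moment, N m; "opening": finger opening in m.
Only numpy, scipy, OpenCV 4.12 (cv2) and the standard library are available. Lean on these libraries where they do the work, as an engineer would, in place of code of your own. Each camera call takes 0.05 s, during which the arm holds its last target. There are 200 camera calls.

## Task

Take the small grey tote gently by its carrying bar (it is light plastic: grip force no more than about 40 N), lift it level off the bench with the three nuts in it, then tilt it so that all three nuts slide into its low pouring corner. Finish holding it up still in the gripper, tilted, with the pouring corner over the shallow steel dish, clear of everything, the nuts still gathered in that corner and none spilled; do not pour, put down or let go. Leave the other things on the bench where they are.

Things in the scene. Friction and masses are not known exactly. Their poses are not given: they have to be found in the camera images.
- tote: Loose open grey plastic tote, 150 (its x) by 110 mm (its y), 0.13 to 0.21 kg without nuts. Origin under the centre of its floor, z up. Walls and floor 4 mm thick, walls 45 mm high, but only 30 mm for 40 mm either side of its +x +y corner, where a small flat beak sticks out: the pouring corner. A fixed flat carrying bar runs along x over the middle, on uprights outside the short walls
- tote_handle (a point): centre of the carrying bar, 85 mm above the tote's underside; axes as the tote. The bar is 162 mm long (x), 10 mm thick (y), 22 mm tall (74 to 96 mm above the underside); grip it with no more than about 40 N per finger
- tote_in (a point): centre of the tote's inner floor, 4 mm above its underside
- tote_corner (a point): inside the tote, in the pouring corner where the two inner wall faces meet: 71, 51, 6 mm in the tote's frame
- tote_spout (a point): top of the pouring corner, at the outer corner of the low walls: 75, 55, 30 mm in the tote's frame. The beak reaches about 20 mm farther out
- nut0: Dark steel hexagon nut, 21 mm over corners, 11 mm high, 18 g, one of three loose ones lying flat in the tote. Origin at the centre of its underside. Smooth: it starts to slide on the tote's floor at a tilt of about 8 to 12 degrees; along a wall it needs more, about 25 to 35, or a tilt more in line with that wall
- nut1: Dark steel hexagon nut, 21 mm over corners, 11 mm high, 18 g, one of three loose ones lying flat in the tote. Origin at the centre of its underside. Smooth: it starts to slide on the tote's floor at a tilt of about 8 to 12 degrees; along a wall it needs more, about 25 to 35, or a tilt more in line with that wall
- nut2: Dark steel hexagon nut, 21 mm over corners, 11 mm high, 18 g, one of three loose ones lying flat in the tote. Origin at the centre of its underside. Smooth: it starts to slide on the tote's floor at a tilt of about 8 to 12 degrees; along a wall it needs more, about 25 to 35, or a tilt more in line with that wall
- dish: Shallow round steel dish on the bench, 130 mm across the rim, 28 mm high, fixed. Origin at the centre of its underside. It may stand at either side of the tote
- jar: bystander: small amber jar, 52 mm across, 70 mm high, standing; origin under its centre
- screwdriver: bystander: screwdriver lying on the bench, about 30 mm high
- wrench: bystander: wrench lying on the bench, under 20 mm high
- clamp: bystander: yellow spring clamp lying on the bench, 26 mm high, about 110 mm long; origin under its middle

How it is judged:
On the way, in this order (a step that is already met when the one before it is completed fails the run):
1. the tote is lifted clear of the bench, level (height (world z) of tote above 0.03 m and angle between tote's own z axis and vertical below 0.2 rad), for 0.2 s.
2. the tote is tilted in the air and all three nuts have slid into the pouring corner (height (world z) of tote above 0.04 m and angle between tote's own z axis and vertical above 0.2 rad and distance between each of nut0, nut1, nut2 and tote_corner below 0.06 m), for 0.2 s.
At the end, for the whole second after the job is handed in: Tote held still in the gripper, tilted over 0.2 rad, underside centre over 40 mm and pouring corner's top over 50 mm above the bench, that corner within 65 mm horizontally of the dish's centre, touching neither dish nor bystander; all three nuts at rest within 60 mm of the inner pouring corner (all of step 2 and height (world z) of tote_spout above 0.05 m and horizontal distance between tote_spout and dish below 0.065 m and contact force between the fingers and tote above 2 N and contact force between tote and dish below 0.1 N and contact force between tote and jar below 0.1 N and contact force between tote and screwdriver below 0.1 N and contact force between tote and wrench below 0.1 N and contact force between tote and clamp below 0.1 N and linear speed of tote below 0.03 m/s and linear speed of each of nut0, nut1, nut2 below 0.04 m/s); the arm keeps its last pose, push and grip.
It fails at once if the tote is squeezed or pushed too hard: both pads' forces added together (contact force between the fingers and tote above 120 N).
It fails at once if a nut leaves the tote (distance between any of nut0, nut1, nut2 and tote_in above 0.12 m).
It fails at once if a bystander is moved more than 30 mm (distance of any of jar, screwdriver, wrench, clamp from where it was at the start of the episode above 0.03 m).
It also fails if it takes over 48 s, if anything falls off the work surface, if the arm or the gripper's body presses on something with over 40 N, if the wrist force passes 120 N, or if a joint passes its speed limit or range.

## Working session

There is one attempt and no reset: what is moved stays moved. The work goes in short steps, Python scripts to look and compute and a shell command to move; the robot and the scene stay as the last step left them, time stands still between calls to the robot, and variables do not carry over. Pictures are saved under pics/ and viewed, about 8 in all and at most 12, crops included, and the job is handed in when it is done.

```bash
mkdir -p pics
python3 - <<'E'
from station import manip, optics, order
import cv2,numpy as np
print(manip.read_state(), manip.hold_point_z)
for n in ["scene","side"]:
    c=optics.capture(n); cv2.imwrite(f"pics/{n}0.png",c["pixels"][:,:,::-1])
    np.savez(f"pics/{n}0.npz",**c); print(n,c["intrinsics"].round(1).tolist(),c["cam_to_world"].round(3).tolist())
a=[cv2.imread(f"pics/{n}0.png") for n in("scene","side")]
E
```

```text
{'time': 0.0, 'qpos': array([-1.01805243e-05,  2.38780302e-01, -1.42538872e-02,  1.31917397e+00,
        4.86238062e-06,  1.57080726e+00]), 'joint_vel': array([-4.36384773e-04, -7.96239500e-04,  2.47223501e-03, -5.31389567e-04,
       -3.11342339e-05,  8.55567414e-04]), 'tau': array([ 1.29771975e-03, -5.38790166e+01,  3.46437156e+01,  1.83730113e-02,
        1.69192181e-04,  6.54446694e-05]), 'tcp_pos': array([ 5.24595827e-01, -3.84888221e-06,  2.30678004e-01]), 'tool_rot': array([-3.14018082e+00, -4.84693546e-06,  1.57077520e+00]), 'contact_force': array([-0.35215646,  0.15785639, -0.50006132]), 'wrist_torque': array([0.00820303, 0.02719542, 0.03346829]), 'opening': 0.08536415962127986} 0.0187
scene [[457.9, 0.0, 256.2], [0.0, 457.9, 191.0], [0.0, 0.0, 1.0]] [[0.243, 0.775, -0.584, 1.149], [0.97, -0.202, 0.136, -0.131], [-0.012, -0.599, -0.801, 0.911], [0.0, 0.0, 0.0, 1.0]]
side [[416.8, 0.0, 257.6], [0.0, 416.8, 194.4], [0.0, 0.0, 1.0]] [[0.967, -0.198, 0.162, 0.411], [-0.255, -0.713, 0.653, -0.612], [-0.013, -0.673, -0.74, 0.79], [0.0, 0.0, 0.0, 1.0]]
```

View pics/scene0.png

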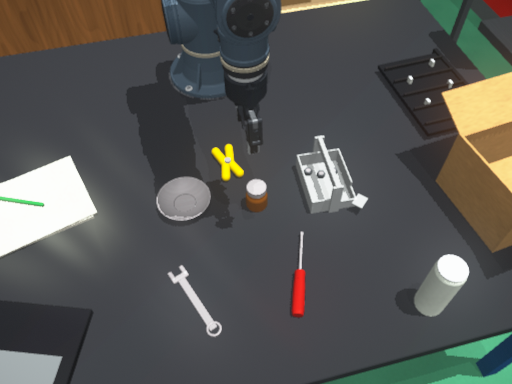

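View pics/side0.png

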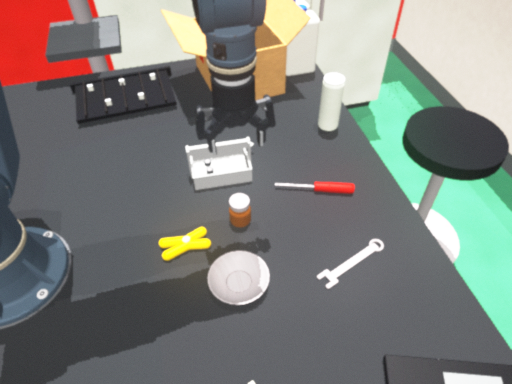

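The scene view shows the tote at (325,180), with its beak at (360,201) pointing toward world +x+y. The dish is at (183,200), the jar at (256,195), the clamp at (227,161), the screwdriver at (300,275) and the wrench at (195,300). Next I'll zoom in and use the wrist view.

View pics/z1.png

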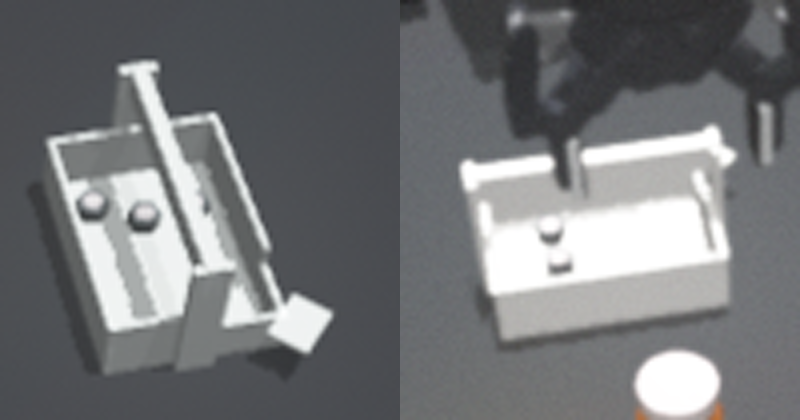

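View pics/w0.png

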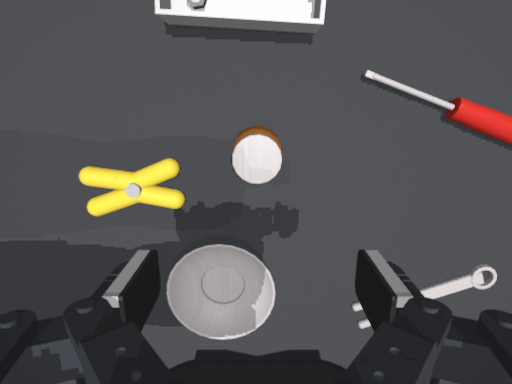

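The zoom shows the bar's top running from crop (138,66) to (213,268), i.e. scene pixels (319.5,136.5) to (338.2,187), with the beak at +x+y. Two nuts lie on the -y side, and a third is partly hidden behind the bar. The wrist view shows the tote at the top and nothing under the grasp.

Run:
```python
from h import *
s=dict(np.load("pics/scene0.npz")); d=dict(np.load("pics/side0.npz"))
A=plane(s,319.5,136.8,.096);B=plane(s,338.2,187,.096);print("bar",A,B,np.linalg.norm(B-A),(A+B)/2,np.arctan2(*(B-A)[[1,0]]))
# check rim corners in scene, z=.045 : (-x,-y),( -x,+y)
for n,u,v,z in[("-x-y",48,138,.045),("-x+y",214,115,.045),("+x-y",105,330,.045),("spout",285,318,.03)]: print(n,plane(s,285+u/4,120+v/4,z).round(3))
for n,u,v,z in[("+x-y",728,256,.045),("-x-y",491,288,.045)]: print("side",n,plane(d,170+(u-400)/4,105+v/4,z).round(3))
for u,v in[(93,207),(144,216)]: print("nut",plane(s,285+u/4,120+v/4,.012).round(3))
yaw=np.arctan2(*(B-A)[[1,0]]);M=(A+B)/2
st=manip.read_state();R0=R.from_euler('xyz',st['tool_rot'])
for k in (0,np.pi):
  Rt=R.from_euler('xyz',[np.pi,0,yaw+k]); print(k,(R0.inv()*Rt).as_rotvec())
print(R0.as_matrix().round(2).tolist(), (R0.inv().apply(np.array([M[0],M[1],.1+.0663])-st['tcp_pos'])*1e3).round(1))
```

```text
bar [0.43405158 0.19729547 0.096     ] [0.59035744 0.18796172 0.096     ] 0.15658429597045057 [0.51220451 0.1926286  0.096     ] -0.059643862195280686
-x-y [0.433 0.144 0.045]
-x+y [0.441 0.251 0.045]
+x-y [0.582 0.132 0.045]
spout [0.591 0.242 0.03 ]
side +x-y [0.583 0.133 0.045]
side -x-y [0.432 0.145 0.045]
nut [0.468 0.165 0.012]
nut [0.483 0.193 0.012]
0 [-8.23111753e-04  8.98206035e-04  1.63048843e+00]
3.141592653589793 [-8.83673856e-04 -8.09794533e-04 -1.51110389e+00]
[[-0.0, 1.0, -0.0], [1.0, 0.0, -0.0], [-0.0, -0.0, -1.0]] [192.6 -12.4  64.6]
```

```bash
python3 -m creep '[{"grip":85,"dp":[30,0,0],"rot":[0,0,0.15]},{"grip":85,"dp":[30,0,0],"rot":[0,0,0.15]}]'; python3 -c "
from h import *
print(manip.read_state()['qpos'])"
```

```text
time: 0.35
tcp_pos: [0.5248, 0.0318, 0.231]
tool_rot: [-3.141, -0.001, 1.416]
contact_force: [0.6, -0.1, 0.0]
opening: 0.0847
[ 5.99621320e-02  2.40069766e-01 -1.17153071e-02  1.31963595e+00
  8.63294319e-04  1.78571493e+00]
```

```bash
python3 -m creep '[{"grip":85,"dp":[30,-7,0],"rot":[0,0,-0.14]},{"grip":85,"dp":[60,-14,0],"rot":[0,0,-0.28]},{"grip":85,"dp":[90,-21,0],"rot":[0,0,-0.42]},{"grip":85,"dp":[120,-28,0],"rot":[0,0,-0.56]},{"grip":85,"dp":[150,-35,0],"rot":[0,0,-0.7]},{"grip":85,"dp":[158,-37,0],"rot":[0,0,-0.84]},{"grip":85,"dp":[158,-37,0],"rot":[0,0,-0.98]},{"grip":85,"dp":[158,-37,0],"rot":[0,0,-1.12]},{"grip":85,"dp":[158,-37,0],"rot":[0,0,-1.26]},{"grip":85,"dp":[158,-37,0],"rot":[0,0,-1.4]}]'
python3 -m creep '[{"grip":70,"dp":[0,0,0],"rot":[0,0,-0.14]},{"grip":60,"dp":[0,0,0],"rot":[0,0,-0.25]},{"grip":60,"dp":[0,0,0],"rot":[0,0,-0.25]},{"grip":60,"dp":[0,0,0],"rot":[0,0,-0.25]}]'
python3 - <<'E'
from h import *
print(manip.read_state()['qpos'])
c=optics.capture("wrist");np.savez("pics/w1.npz",**c);cv2.imwrite("pics/w1.png",c["pixels"][:,:,::-1])
E
```

```text
time: 1.35
tcp_pos: [0.5119, 0.1914, 0.231]
tool_rot: [-3.141, -0.0, 2.829]
contact_force: [0.0, -0.3, -0.1]
opening: 0.0847
time: 1.75
tcp_pos: [0.512, 0.1915, 0.2312]
tool_rot: [-3.141, -0.0, 3.069]
contact_force: [-0.8, -0.5, -0.6]
opening: 0.0596
[ 3.57934758e-01  2.75797651e-01  3.78050859e-02  1.33314624e+00
 -7.45690111e-05  4.30884791e-01]
```

View pics/w1.png

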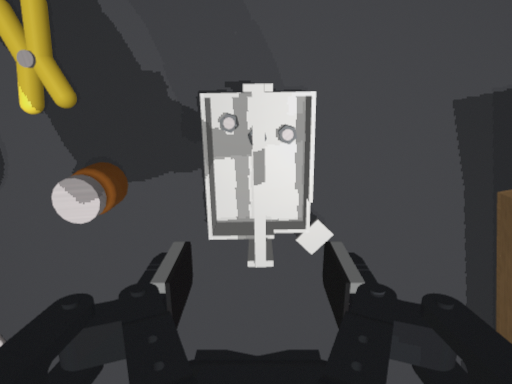

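The wrist view has the bar's top from (258,86) to (261,266). There are nuts at (229,123) and (287,134), with a third under the bar at (258,135).

Run:
```python
from h import *
c=dict(np.load("pics/w1.npz"))
A=plane(c,257.8,85,.096);B=plane(c,261,266,.096);M=(A+B)/2
print(A,B,np.linalg.norm(B-A),M,np.arctan2(*(B-A)[[1,0]]))
for u,v in[(229,123),(287,134)]: print(plane(c,u,v,.015))
st=manip.read_state();R0=R.from_euler('xyz',st['tool_rot'])
print(R0.inv().apply([*(M[:2]-st['tcp_pos'][:2]),0.0663-st['tcp_pos'][2]])*1e3)
```

```text
[0.43080602 0.19723082 0.096     ] [0.5904861  0.18865233 0.096     ] 0.15991035000544013 [0.51064606 0.19294158 0.096     ] -0.053671376737908325
[0.46413209 0.16440336 0.015     ]
[0.48010003 0.22504856 0.015     ]
[  1.39245024   1.3324314  164.86221616]
```

```bash
python3 -m creep '[{"grip":50,"dp":[1,1,30],"rot":[0,0,-0.01]},{"grip":45,"dp":[1,1,60],"rot":[0,0,-0.01]},{"grip":45,"dp":[1,1,90],"rot":[0,0,-0.01]},{"grip":45,"dp":[1,1,110],"rot":[0,0,-0.01]},{"grip":45,"dp":[1,1,130],"rot":[0,0,-0.01]},{"grip":45,"dp":[1,1,145],"rot":[0,0,-0.01]},{"grip":40,"dp":[1,1,158],"rot":[0,0,-0.01]},{"grip":30,"dp":[1,1,165],"rot":[0,0,-0.01]},{"grip":25,"dp":[1,1,165],"rot":[0,0,-0.01]},{"grip":20,"dp":[1,1,165],"rot":[0,0,-0.01]}]'
python3 -m creep '[{"grip":16,"dp":[0,0,0],"rot":[0,0,0]},{"grip":14,"dp":[0,0,0],"rot":[0,0,0]},{"grip":12,"dp":[0,0,0],"rot":[0,0,0]},{"grip":11,"dp":[0,0,0],"rot":[0,0,0]},{"grip":10.5,"dp":[0,0,0],"rot":[0,0,0]},{"grip":10,"dp":[0,0,0],"rot":[0,0,0]},{"grip":10,"dp":[0,0,0],"rot":[0,0,0]}]'
```

```text
time: 2.8
tcp_pos: [0.5113, 0.1929, 0.0667]
tool_rot: [3.141, 0.0, 3.08]
contact_force: [0.2, 0.7, -0.2]
opening: 0.0204
time: 3.5
tcp_pos: [0.5111, 0.193, 0.0664]
tool_rot: [3.141, 0.0, 3.081]
contact_force: [-0.7, 0.4, 2.2]
opening: 0.0099
```

```bash
for i in 1; do python3 -m creep '[{"grip":9.5,"dp":[0,0,0],"rot":[0,0,0]},{"grip":9.5,"dp":[0,0,0],"rot":[0,0,0]}]'; python3 -m creep '[{"grip":9,"dp":[0,0,0],"rot":[0,0,0]},{"grip":9,"dp":[0,0,0],"rot":[0,0,0]}]';  python3 -m creep '[{"grip":8.5,"dp":[0,0,0],"rot":[0,0,0]},{"grip":8.5,"dp":[0,0,0],"rot":[0,0,0]}]'; python3 -m creep '[{"grip":8,"dp":[0,0,0],"rot":[0,0,0]},{"grip":8,"dp":[0,0,0],"rot":[0,0,0]},{"grip":8,"dp":[0,0,0],"rot":[0,0,0]}]'; done
```

```text
time: 3.7
tcp_pos: [0.5111, 0.1929, 0.0664]
tool_rot: [3.141, 0.0, 3.081]
contact_force: [-0.3, 0.4, 3.7]
opening: 0.0096
time: 3.9
tcp_pos: [0.5111, 0.193, 0.0665]
tool_rot: [3.141, 0.0, 3.081]
contact_force: [-0.4, 1.7, 3.9]
opening: 0.0094
time: 4.1
tcp_pos: [0.5111, 0.1929, 0.0665]
tool_rot: [3.141, 0.0, 3.081]
contact_force: [-0.9, 0.7, 5.1]
opening: 0.0093
time: 4.4
tcp_pos: [0.5111, 0.1929, 0.0665]
tool_rot: [3.141, 0.0, 3.081]
contact_force: [-0.5, 0.8, 6.1]
opening: 0.0093
```

```bash
python3 -m creep '[{"grip":8,"dp":[0,0,-3],"rot":[0,0,0]},{"grip":8,"dp":[0,0,-8],"rot":[0,0,0]},{"grip":8,"dp":[0,0,-16],"rot":[0,0,0]},{"grip":8,"dp":[0,0,-26],"rot":[0,0,0]},{"grip":8,"dp":[0,0,-36],"rot":[0,0,0]},{"grip":8,"dp":[0,0,-46],"rot":[0,0,0]},{"grip":8,"dp":[0,0,-54],"rot":[0,0,0]},{"grip":8,"dp":[0,0,-60],"rot":[0,0,0]},{"grip":8,"dp":[0,0,-60],"rot":[0,0,0]},{"grip":8,"dp":[0,0,-60],"rot":[0,0,0]}]'
python3 -m creep '[{"grip":8,"dp":[0,0,0],"rot":[0,0,0]},{"grip":8,"dp":[0,0,0],"rot":[0,0,0]},{"grip":8,"dp":[0,0,0],"rot":[0,0,0]}]'
python3 - <<'E'
from h import *
print(manip.read_state()['wrist_torque'])
s=optics.capture("scene");d=optics.capture("side")
a=cv2.resize(s["pixels"][80:230,265:405],None,fx=2.8,fy=2.8,interpolation=cv2.INTER_CUBIC)
b=cv2.resize(d["pixels"][60:210,160:300],None,fx=2.8,fy=2.8,interpolation=cv2.INTER_CUBIC)
cv2.imwrite("pics/l1.png",np.hstack([a,b])[:,:,::-1])
E
```

```text
time: 5.4
tcp_pos: [0.511, 0.1928, 0.1262]
tool_rot: [-3.142, -0.0, 3.081]
contact_force: [-0.9, -0.6, -2.9]
opening: 0.0089
time: 5.7
tcp_pos: [0.5109, 0.1928, 0.126]
tool_rot: [-3.141, -0.001, 3.081]
contact_force: [0.1, 0.3, -2.4]
opening: 0.0094
[ 0.00435979 -0.06818647  0.0134106 ]
```

View pics/l1.png

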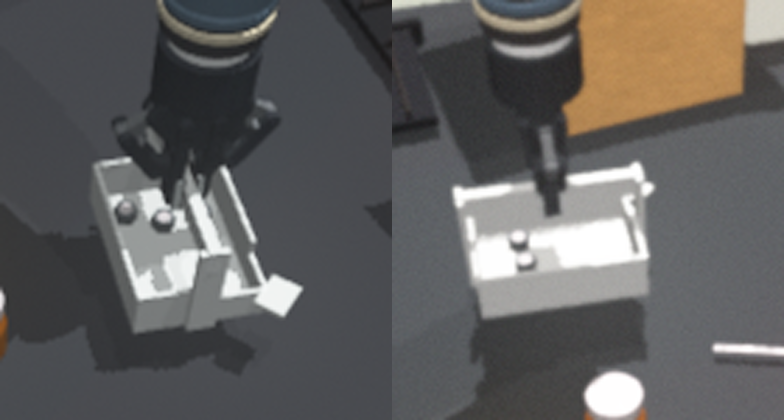

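The tote is held level about 60 mm up with its nuts still in it, and the measured weight is 2.4 N. Next I'll raise it and carry it level toward the dish.

```bash
python3 -m creep '[{"grip":8,"dp":[0,0,-8],"rot":[0,0,0]},{"grip":8,"dp":[0,0,-22],"rot":[0,0,0]},{"grip":8,"dp":[0,0,-40],"rot":[0,0,0]},{"grip":8,"dp":[0,0,-60],"rot":[0,0,0]},{"grip":8,"dp":[2,-6,-80],"rot":[0,0,0]},{"grip":8,"dp":[5,-18,-98],"rot":[0,0,0]},{"grip":8,"dp":[8,-34,-112],"rot":[0,0,0]},{"grip":8,"dp":[11,-54,-120],"rot":[0,0,0]},{"grip":8,"dp":[14,-75,-120],"rot":[0,0,0]},{"grip":8,"dp":[17,-96,-120],"rot":[0,0,0]}]'
python3 -m creep '[{"grip":8,"dp":[3,-21,0],"rot":[0,0,0]},{"grip":8,"dp":[6,-42,0],"rot":[0,0,0]},{"grip":8,"dp":[9,-63,0],"rot":[0,0,0]},{"grip":8,"dp":[12,-84,0],"rot":[0,0,0]},{"grip":8,"dp":[15,-105,0],"rot":[0,0,0]},{"grip":8,"dp":[18,-126,0],"rot":[0,0,0]},{"grip":8,"dp":[21,-147,0],"rot":[0,0,0]},{"grip":8,"dp":[24,-168,0],"rot":[0,0,0]},{"grip":8,"dp":[27,-189,0],"rot":[0,0,0]},{"grip":8,"dp":[30,-210,0],"rot":[0,0,0]}]'
python3 -m creep '[{"grip":8,"dp":[4,-20,0],"rot":[0,0,0]},{"grip":8,"dp":[8,-39,0],"rot":[0,0,0]},{"grip":8,"dp":[12,-56,0],"rot":[0,0,0]},{"grip":8,"dp":[15,-71,0],"rot":[0,0,0]},{"grip":8,"dp":[18,-84,0],"rot":[0,0,0]},{"grip":8,"dp":[20,-94,0],"rot":[0,0,0]},{"grip":8,"dp":[20,-100,0],"rot":[0,0,0]},{"grip":8,"dp":[20,-102,0],"rot":[0,0,0]},{"grip":8,"dp":[20,-102,0],"rot":[0,0,0]}]'
python3 -c "
from h import *
print(manip.read_state()['qpos'])"
```

```text
time: 6.8
tcp_pos: [0.4879, 0.0968, 0.247]
tool_rot: [3.142, 0.001, 3.081]
contact_force: [0.8, -0.0, -2.7]
opening: 0.0087
time: 7.8
tcp_pos: [0.4448, -0.111, 0.2467]
tool_rot: [-3.141, 0.0, 3.08]
contact_force: [-1.0, 0.1, -2.2]
opening: 0.009
time: 8.7
tcp_pos: [0.4195, -0.2103, 0.2462]
tool_rot: [3.141, -0.0, 3.081]
contact_force: [0.5, -0.1, -2.0]
opening: 0.0091
[-4.64877045e-01  1.37793207e-01 -1.03084901e-01  1.33012916e+00
  1.17519652e-04 -4.03955192e-01]
```

```bash
python3 -m creep '[{"grip":8,"dp":[0,0,0],"rot":[0,0.03,0]},{"grip":8,"dp":[0,0,0],"rot":[0,0.07,0]},{"grip":8,"dp":[0,0,0],"rot":[0,0.11,0]},{"grip":8,"dp":[0,0,0],"rot":[0,0.14,0]},{"grip":8,"dp":[0,0,0],"rot":[0,0.16,0]},{"grip":8,"dp":[0,0,0],"rot":[0,0.18,0]},{"grip":8,"dp":[0,0,0],"rot":[0,0.2,0]},{"grip":8,"dp":[0,0,0],"rot":[0,0.21,0]},{"grip":8,"dp":[0,0,0],"rot":[0,0.22,0]},{"grip":8,"dp":[0,0,0],"rot":[0,0.23,0]}]'
python3 -m creep '[{"grip":8,"dp":[0,0,0],"rot":[0,0.01,0]},{"grip":8,"dp":[0,0,0],"rot":[0,0.02,0]},{"grip":8,"dp":[0,0,0],"rot":[0,0.03,0]},{"grip":8,"dp":[0,0,0],"rot":[0,0.03,0]},{"grip":8,"dp":[0,0,0],"rot":[0,0.03,0]},{"grip":8,"dp":[0,0,0],"rot":[0,0.03,0]},{"grip":8,"dp":[0,0,0],"rot":[0,0.03,0]},{"grip":8,"dp":[0,0,0],"rot":[0,0.03,0]}]'
python3 - <<'E'
from h import *
s=optics.capture("scene");d=optics.capture("side")
st=manip.read_state();P=st['tcp_pos'];u=proj(s,P);v=proj(d,P);print(st['qpos'],st['wrist_torque'],u,v)
def cr(c,u):
    x,y=np.clip(u-[70,60],0,[372,230]).astype(int);print(x,y); return cv2.resize(c["pixels"][y:y+150,x:x+140],None,fx=2.8,fy=2.8,interpolation=cv2.INTER_CUBIC)
cv2.imwrite("pics/t1.png",np.hstack([cr(s,u),cr(d,v)])[:,:,::-1])
E
```

```text
time: 9.7
tcp_pos: [0.4194, -0.2104, 0.2464]
tool_rot: [-3.142, -0.231, 3.081]
contact_force: [0.6, 0.4, -2.6]
opening: 0.009
time: 10.5
tcp_pos: [0.4193, -0.2103, 0.2464]
tool_rot: [-3.142, -0.26, 3.081]
contact_force: [0.2, 0.6, -2.2]
opening: 0.0092
[-0.40774887  0.32690129  0.11294425  1.6019258  -0.08752447 -0.33609372] [-0.0256296  -0.40375663 -0.01406706] [136.92689325 117.94936183] [202.72366191 242.64915227]
66 57
132 182
```

View pics/t1.png

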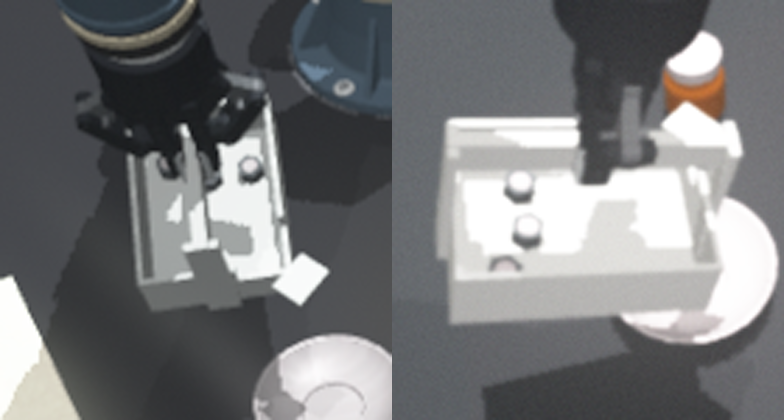

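```bash
cat >> h.py <<'E'
def tote(st,extra=0):
    "tote pose from the tool, extra = slip about tote y"
    Rt=R.from_euler('xyz',st['tool_rot']); Rw=Rt*R.from_euler('y',np.pi)   # tool x=-tote x, y same, z=-z
    hold=st['tcp_pos']-Rt.apply([0,0,manip.hold_point_z]); Rw=Rw*R.from_euler('y',extra)
    return Rw,lambda p:hold+Rw.apply((np.array(p)-[0,0,85])/1e3)
E
python3 - <<'E'
from h import *
st=manip.read_state();s=dict(np.load("pics/scene0.npz")); d=dict(np.load("pics/side0.npz"))
for e in(0,-.13,-.26):
    Rw,f=tote(st,e); print(e,Rw.as_matrix()[:,2].round(2))
    for n,p in[("spout",(75,55,30)),("+x-y rim",(75,-55,45)),("-x-y rim",(-75,-55,45)),("-x-y bot",(-75,-55,0)),("bar+x",(81,0,96))]:
        u=(proj(s,f(p))-[66,57])*2.8; v=(proj(d,f(p))-[132,182])*2.8+[392,0]; print(n,u.round(),v.round())
E
```

```text
0 [ 0.26 -0.02  0.97]
spout [291. 272.] [688. 134.]
+x-y rim [137. 284.] [725. 268.]
-x-y rim [124. 112.] [455. 279.]
-x-y bot [139. 144.] [450. 323.]
bar+x [200. 248.] [738. 137.]
-0.13 [ 0.13 -0.01  0.99]
spout [290. 273.] [701. 124.]
+x-y rim [134. 284.] [737. 258.]
-x-y rim [128. 125.] [465. 288.]
-x-y bot [142. 162.] [470. 330.]
bar+x [196. 238.] [738. 125.]
-0.26 [-0.  0.  1.]
spout [289. 273.] [713. 113.]
+x-y rim [131. 281.] [747. 247.]
-x-y rim [131. 139.] [477. 296.]
-x-y bot [146. 180.] [492. 335.]
bar+x [193. 227.] [737. 114.]
```

The nuts haven't slid yet (side crop (520,185), (528,230), (505,265)). The rim and bar pixels match the no-slip prediction, so the tote really is tilted 15°. I'll tilt it further, slowly.

```bash
python3 -m creep '[{"grip":8,"dp":[0,0,0],"rot":[0,0.01,0]},{"grip":8,"dp":[0,0,0],"rot":[0,0.02,0]},{"grip":8,"dp":[0,0,0],"rot":[0,0.03,0]},{"grip":8,"dp":[0,0,0],"rot":[0,0.04,0]},{"grip":8,"dp":[0,0,0],"rot":[0,0.05,0]},{"grip":8,"dp":[0,0,0],"rot":[0,0.06,0]},{"grip":8,"dp":[0,0,0],"rot":[0,0.07,0]},{"grip":8,"dp":[0,0,0],"rot":[0,0.08,0]},{"grip":8,"dp":[0,0,0],"rot":[0,0.09,0]},{"grip":8,"dp":[0,0,0],"rot":[0,0.1,0]}]'
python3 -m creep '[{"grip":8,"dp":[0,0,0],"rot":[0,0,0]},{"grip":8,"dp":[0,0,0],"rot":[0,0,0]},{"grip":8,"dp":[0,0,0],"rot":[0,0,0]},{"grip":8,"dp":[0,0,0],"rot":[0,0,0]},{"grip":8,"dp":[0,0,0],"rot":[0,0,0]},{"grip":8,"dp":[0,0,0],"rot":[0,0,0]}]'
cat > look.py <<'E'
from h import *
import sys
s=optics.capture("scene");d=optics.capture("side")
st=manip.read_state();P=st['tcp_pos'];u=proj(s,P);v=proj(d,P);print(st['qpos'],st['wrist_torque'])
Rw,f=tote(st);o=[]
for c,u in((s,u),(d,v)):
    x,y=np.clip(u-[70,60],0,[372,234]).astype(int); im=cv2.resize(c["pixels"][y:y+150,x:x+140],None,fx=2.8,fy=2.8,interpolation=cv2.INTER_CUBIC); o.append(im)
    for p in((75,55,30),(75,-55,45),(-75,-55,45),(-75,-55,0),(81,0,96)): cv2.circle(im,tuple(int(q) for q in (proj(c,f(p))-[x,y])*2.8),3,(255,0,255),-1)
cv2.imwrite(sys.argv[1],np.hstack(o)[:,:,::-1]); print("spout",f((75,55,30)).round(3),"under",f((0,0,0)).round(3),"z",Rw.as_matrix()[:,2].round(3),"lowest",min(f((a,b,0))[2] for a in(-75,75) for b in(-55,55)).round(3))
E
python3 look.py pics/t2.png
```

```text
time: 11.6
tcp_pos: [0.4194, -0.2104, 0.2463]
tool_rot: [-3.142, -0.361, 3.081]
contact_force: [0.5, 0.4, -2.5]
opening: 0.0093
time: 12.2
tcp_pos: [0.4193, -0.2104, 0.2464]
tool_rot: [-3.142, -0.36, 3.081]
contact_force: [-1.1, -1.2, -2.5]
opening: 0.0092
[-0.3903156   0.40201892  0.19334287  1.70420311 -0.11427481 -0.30971547] [ 0.02155702 -0.52629499 -0.00256581]
spout [ 0.48  -0.159  0.186] under [ 0.396 -0.209  0.184] z [ 0.352 -0.021  0.936] lowest 0.158
```

View pics/t2.png

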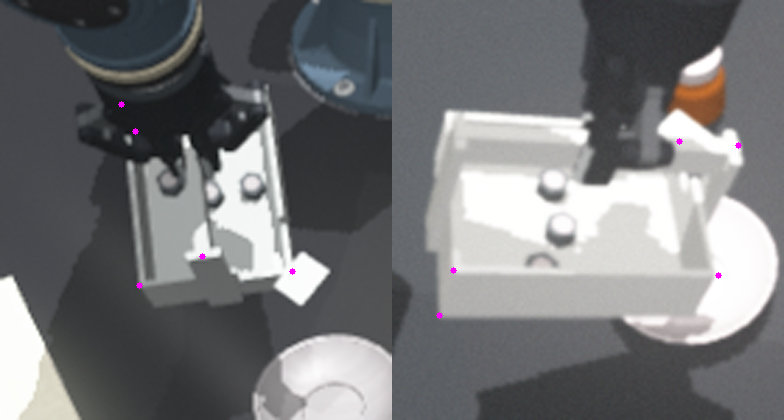

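The nuts have moved about 20 mm toward +x (scene crop (170,182), (212,195), (252,185)), and the tote seems to lag the tool by a few degrees. I'll add the +y tilt, which the pads hold rigidly.

```bash
python3 -m creep '[{"grip":8,"dp":[0,0,0],"rot":[0.02,0,0]},{"grip":8,"dp":[0,0,0],"rot":[0.05,0,0]},{"grip":8,"dp":[0,0,0],"rot":[0.08,0,0]},{"grip":8,"dp":[0,0,0],"rot":[0.11,0,0]},{"grip":8,"dp":[0,0,0],"rot":[0.14,0,0]},{"grip":8,"dp":[0,0,0],"rot":[0.17,0,0]},{"grip":8,"dp":[0,0,0],"rot":[0.2,0,0]},{"grip":8,"dp":[0,0,0],"rot":[0.23,0,0]},{"grip":8,"dp":[0,0,0],"rot":[0.26,0,0]},{"grip":8,"dp":[0,0,0],"rot":[0.28,0,0]}]'
python3 -m creep '[{"grip":8,"dp":[0,0,0],"rot":[0,0,0]},{"grip":8,"dp":[0,0,0],"rot":[0,0,0]},{"grip":8,"dp":[0,0,0],"rot":[0,0,0]},{"grip":8,"dp":[0,0,0],"rot":[0,0,0]},{"grip":8,"dp":[0,0,0],"rot":[0,0,0]},{"grip":8,"dp":[0,0,0],"rot":[0,0,0]},{"grip":8,"dp":[0,0,0],"rot":[0,0,0]},{"grip":8,"dp":[0,0,0],"rot":[0,0,0]}]'
python3 look.py pics/t3.png
```

```text
time: 13.3
tcp_pos: [0.4194, -0.2102, 0.2462]
tool_rot: [-2.86, -0.36, 3.081]
contact_force: [-0.1, -0.3, -2.6]
opening: 0.0091
time: 14.1
tcp_pos: [0.4194, -0.2104, 0.2463]
tool_rot: [-2.862, -0.36, 3.081]
contact_force: [-0.3, -0.5, -2.4]
opening: 0.0093
[-0.24493892  0.35106694  0.09051599  1.6143342  -0.34020306 -0.1827831 ] [ 0.39184599 -0.47268807  0.001468  ]
spout [ 0.474 -0.171  0.173] under [ 0.396 -0.227  0.187] z [0.355 0.255 0.899] lowest 0.146
```

View pics/t3.png

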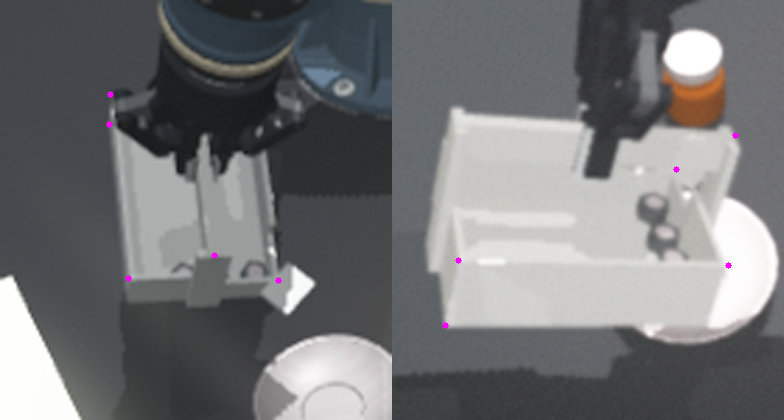

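All three nuts are now at the +x wall (side crop (653,205), (663,235), (675,256)), spread along it. Next I'll tilt more in line with that wall, adding +y and easing +x.

```bash
python3 -m creep '[{"grip":8,"dp":[0,0,0],"rot":[0.03,-0.01,0]},{"grip":8,"dp":[0,0,0],"rot":[0.06,-0.02,0]},{"grip":8,"dp":[0,0,0],"rot":[0.09,-0.04,0]},{"grip":8,"dp":[0,0,0],"rot":[0.12,-0.05,0]},{"grip":8,"dp":[0,0,0],"rot":[0.15,-0.06,0]},{"grip":8,"dp":[0,0,0],"rot":[0.18,-0.08,0]},{"grip":8,"dp":[0,0,0],"rot":[0.21,-0.09,0]},{"grip":8,"dp":[0,0,0],"rot":[0.24,-0.1,0]},{"grip":8,"dp":[0,0,0],"rot":[0.26,-0.11,0]},{"grip":8,"dp":[0,0,0],"rot":[0.28,-0.12,0]}]'
python3 -m creep '[{"grip":8,"dp":[0,0,0],"rot":[0,0,0]},{"grip":8,"dp":[0,0,0],"rot":[0,0,0]},{"grip":8,"dp":[0,0,0],"rot":[0,0,0]},{"grip":8,"dp":[0,0,0],"rot":[0,0,0]},{"grip":8,"dp":[0,0,0],"rot":[0,0,0]},{"grip":8,"dp":[0,0,0],"rot":[0,0,0]},{"grip":8,"dp":[0,0,0],"rot":[0,0,0]},{"grip":8,"dp":[0,0,0],"rot":[0,0,0]}]'
python3 look.py pics/t4.png
```

```text
time: 15.2
tcp_pos: [0.4194, -0.2103, 0.2462]
tool_rot: [-2.595, -0.25, 3.132]
contact_force: [-0.4, 1.5, -1.9]
opening: 0.0092
time: 16.0
tcp_pos: [0.4194, -0.2104, 0.2463]
tool_rot: [-2.596, -0.25, 3.131]
contact_force: [0.0, 0.5, -2.3]
opening: 0.0091
[-0.10644504  0.23871888 -0.11714718  1.40722257 -0.56628735 -0.11018201] [ 0.73650033 -0.28209226 -0.06546969]
spout [ 0.478 -0.183  0.17 ] under [ 0.405 -0.245  0.191] z [0.217 0.516 0.828] lowest 0.145
```

View pics/t4.png

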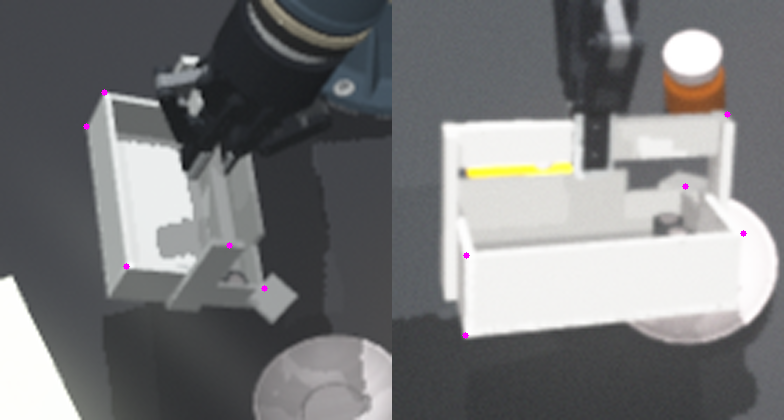

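The tool-based corner predictions match the image again. One nut shows at scene crop (235,270) and one at side crop (668,228); the others are hidden by the bar and walls. I'll compute positions on the floor plane and take a composite with the wrist view.

```bash
cat > look2.py <<'E'
from h import *
import sys
st=manip.read_state();Rw,f=tote(st);q=f((50,35,10))
o=[]
for n in("wrist","scene","side"):
    c=optics.capture(n);np.savez(f"pics/{sys.argv[1]}_{n}.npz",**c)
    if n=="wrist": im=cv2.resize(c["pixels"],(400,300)); 
    else:
        x,y=(proj(c,q)-[32,24]).astype(int); im=cv2.resize(c["pixels"][y:y+48,x:x+64],(400,300),interpolation=cv2.INTER_CUBIC)
        for r,col in((30,(0,255,0)),(60,(255,0,255))):
            pts=[(proj(c,f((71+r*np.cos(t),51+r*np.sin(t),4)))-[x,y])*6.25 for t in np.linspace(np.pi,1.5*np.pi,15)]
            cv2.polylines(im,[np.int32(pts)],False,col,1)
        print(n,x,y)
    o.append(im)
o.append(np.zeros_like(o[0]))
cv2.imwrite(f"pics/{sys.argv[1]}.png",np.vstack([np.hstack(o[:2]),np.hstack(o[2:])])[:,:,::-1])
E
python3 look2.py n1
```

```text
scene 114 129
side 193 240
```

View pics/n1.png

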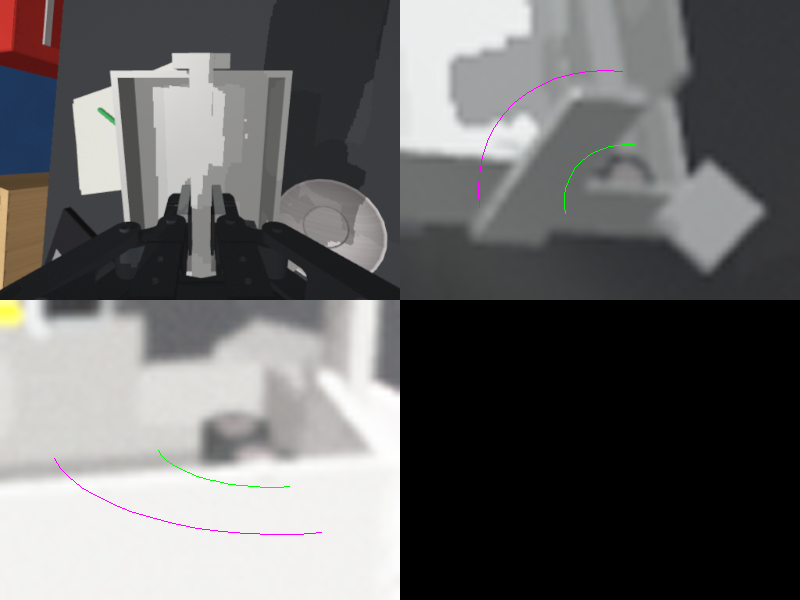

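Within the 60 mm arc I can see two nuts in the side view (at about (236,437) and (262,457)) and one in the scene view at (627,172). The rest of the floor looks empty. I'll put numbers on these.

Run:
```python
from h import *
st=manip.read_state();Rw,f=tote(st)
def on(c,u,v,z):
    o,d=ray(c,u,v);n=Rw.apply([0,0,1]);t=(f((0,0,z))-o)@n/(d@n);p=o+t*d
    return Rw.inv().apply(p-f((0,0,0)))*1e3
s=dict(np.load("pics/n1_scene.npz"));d=dict(np.load("pics/n1_side.npz"))
for n,c,u,v in[("side A",d,193+236/6.25,240+(425-300)/6.25),("side B",d,193+262/6.25,240+(455-300)/6.25),("scene",s,114+227/6.25,129+172/6.25),("side rim line",d,193+230/6.25,240+163/6.25)]: print(n,on(c,u,v,15).round(0))
# hidden area: front rim (x,-55,45) and upright in each view, where do candidate nut tops project
for y in(40,30,20,10,0,-10): 
    a=(proj(d,f((61,y,15)))-[193,240])*6.25+[0,300]; b=(proj(s,f((61,y,15)))-[114,129])*6.25+[400,0]; print(y,a.round(),b.round())
```

```text
side A [60. 40. 15.]
side B [62. 19. 15.]
scene [59. 41. 15.]
side rim line [52. 15. 15.]
40 [238. 425.] [625. 177.]
30 [248. 439.] [598. 175.]
20 [258. 454.] [570. 172.]
10 [268. 469.] [542. 170.]
0 [279. 484.] [513. 168.]
-10 [289. 499.] [484. 165.]
```

Nut A is at (60,40) and B at (62,19) in the tote frame, stacked along the +x wall. C is probably next, at about (61,-2), hidden by the 45 mm wall and upright. I'll tilt more in line with the wall to seat it, then lean toward +x so the scene camera can see in.

```bash
python3 -m creep '[{"grip":8,"dp":[0,0,0],"rot":[0.03,-0.02,0]},{"grip":8,"dp":[0,0,0],"rot":[0.06,-0.04,0]},{"grip":8,"dp":[0,0,0],"rot":[0.09,-0.06,0]},{"grip":8,"dp":[0,0,0],"rot":[0.12,-0.08,0]},{"grip":8,"dp":[0,0,0],"rot":[0.14,-0.1,0]},{"grip":8,"dp":[0,0,0],"rot":[0.14,-0.1,0]},{"grip":8,"dp":[0,0,0],"rot":[0.14,-0.1,0]},{"grip":8,"dp":[0,0,0],"rot":[0.14,-0.1,0]},{"grip":8,"dp":[0,0,0],"rot":[0.14,-0.1,0]},{"grip":8,"dp":[0,0,0],"rot":[0.14,-0.1,0]}]'
python3 -m creep '[{"grip":8,"dp":[0,0,0],"rot":[0,0.03,0]},{"grip":8,"dp":[0,0,0],"rot":[-0.02,0.06,0]},{"grip":8,"dp":[0,0,0],"rot":[-0.04,0.1,0]},{"grip":8,"dp":[0,0,0],"rot":[-0.06,0.14,0]},{"grip":8,"dp":[0,0,0],"rot":[-0.08,0.18,0]},{"grip":8,"dp":[0,0,0],"rot":[-0.1,0.22,0]},{"grip":8,"dp":[0,0,0],"rot":[-0.12,0.26,0]},{"grip":8,"dp":[0,0,0],"rot":[-0.14,0.29,0]},{"grip":8,"dp":[0,0,0],"rot":[-0.15,0.32,0]},{"grip":8,"dp":[0,0,0],"rot":[-0.15,0.32,0]}]'
python3 - <<'E'
from h import *
st=manip.read_state();Rw,f=tote(st)
sp=f((75,55,30));print("spout",sp.round(3),"tip",f((90,70,30)).round(3),"z",Rw.as_matrix()[:,2].round(3),"up in tote",Rw.inv().apply([0,0,1]).round(3),st['qpos'].round(2))
print("to dish, tool mm",(R.from_euler('xyz',st['tool_rot']).inv().apply([.482-sp[0],-.154-sp[1],0])*1e3).round(0))
E
```

```text
time: 17.25
tcp_pos: [0.4195, -0.2105, 0.2462]
tool_rot: [-2.469, -0.169, -3.094]
contact_force: [0.3, 0.4, -3.2]
opening: 0.009
time: 18.25
tcp_pos: [0.42, -0.2107, 0.2455]
tool_rot: [-2.561, -0.43, 2.993]
contact_force: [-1.0, 0.2, -2.4]
opening: 0.0093
spout [ 0.466 -0.191  0.159] tip [ 0.478 -0.18   0.146] z [0.426 0.491 0.76 ] up in tote [-0.416 -0.498  0.76 ] [-0.11  0.42  0.07  1.67 -0.56  0.04]
to dish, tool mm [ -9.  31. -25.]
```

```bash
python3 -m creep '[{"grip":8,"dp":[-1,3,-2],"rot":[0,0,0]},{"grip":8,"dp":[-2,7,-5],"rot":[0,0,0]},{"grip":8,"dp":[-3,12,-9],"rot":[0,0,0]},{"grip":8,"dp":[-5,17,-13],"rot":[0,0,0]},{"grip":8,"dp":[-7,22,-17],"rot":[0,0,0]},{"grip":8,"dp":[-8,27,-21],"rot":[0,0,0]},{"grip":8,"dp":[-9,30,-24],"rot":[0,0,0]},{"grip":8,"dp":[-9,31,-25],"rot":[0,0,0]},{"grip":8,"dp":[-9,31,-25],"rot":[0,0,0]},{"grip":8,"dp":[-9,31,-25],"rot":[0,0,0]}]'
sed -i 's/\[32,24\]/[48,36]/; s/y+48,x:x+64/y+72,x:x+96/; s/\*6.25/*4.1667/' look2.py
sed -i 's/^o.append(np.zeros_like.*$/c=np.load(f"pics\/{sys.argv[1]}_scene.npz")["pixels"];o.append(cv2.resize(c[60:285,60:360],(400,300)))/' look2.py
python3 look2.py n2; python3 look.py pics/t5.png
```

```text
time: 19.25
tcp_pos: [0.4349, -0.1727, 0.2461]
tool_rot: [-2.561, -0.428, 2.994]
contact_force: [0.3, 0.1, -2.5]
opening: 0.009
scene 113 116
side 174 214
[-0.03919876  0.44987556  0.11011013  1.72009776 -0.53183594  0.11486678] [ 0.76833116 -0.6763241  -0.00109497]
spout [ 0.481 -0.153  0.16 ] under [ 0.407 -0.205  0.196] z [0.424 0.491 0.761] lowest 0.137
```

View pics/n2.png

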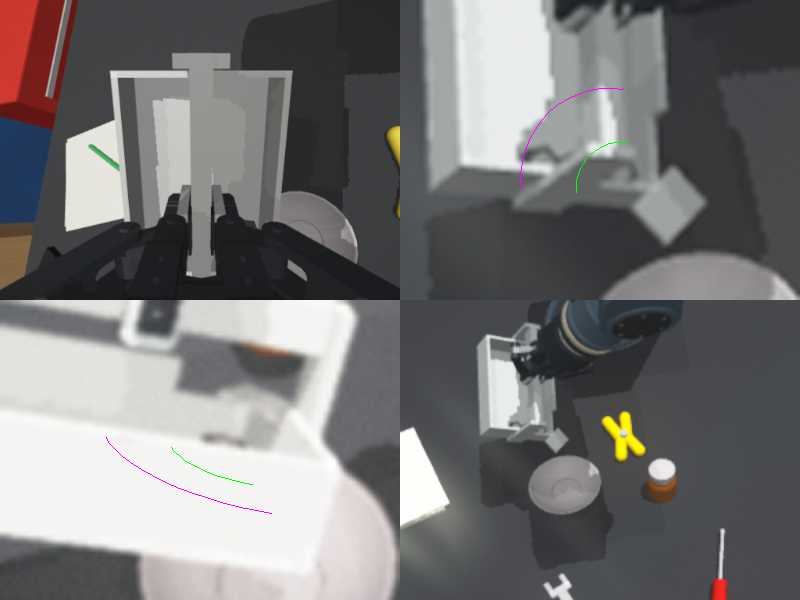

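In the scene zoom the third nut now peeks out left of the upright at (540,155), and another shows at about (625,180). The side view shows A's edge at (225,437). Now to measure C.

```bash
cat > meas.py <<'E'
from h import *
st=manip.read_state()
s=dict(np.load("pics/n2_scene.npz"));d=dict(np.load("pics/n2_side.npz"))
for e in(0,-.08):
    Rw,f=tote(st,e)
    def on(c,u,v,z):
        o,dd=ray(c,u,v);n=Rw.apply([0,0,1]);t=(f((0,0,z))-o)@n/(dd@n);return (Rw.inv().apply(o+t*dd-f((0,0,0)))*1e3).round(0)
    for u,v in((540,155),(525,157),(625,180)): print(e,"scene",on(s,113+(u-400)/4.1667,116+v/4.1667,15))
    print("side A",on(d,174+225/4.1667,214+137/4.1667,15))
    for p in((75,-55,45),(-75,-55,45),(75,-55,0),(71,51,6)): print(p,((proj(s,f(p))-[113,116])*4.1667+[400,0]).round(),((proj(d,f(p))-[174,214])*4.1667+[0,300]).round())
    print([(y,((proj(s,f((61,y,15)))-[113,116])*4.1667+[400,0]).round()) for y in(40,20,0,-5,-10)])
g=cv2.cvtColor(s["pixels"],cv2.COLOR_RGB2GRAY);print(g[146:162,136:156])
E
python3 meas.py
```

```text
0 scene [56. -2. 15.]
0 scene [ 58. -10.  15.]
0 scene [66. 44. 15.]
side A [62. 45. 15.]
(75, -55, 45) [461. 163.] [341. 467.]
(-75, -55, 45) [ 450. -126.] [-42. 406.]
(75, -55, 0) [429. 189.] [310. 573.]
(71, 51, 6) [631. 196.] [236. 454.]
[(40, array([618., 171.])), (20, array([582., 167.])), (0, array([545., 164.])), (-5, array([535., 163.])), (-10, array([526., 162.]))]
-0.08 scene [53. -4. 15.]
-0.08 scene [ 54. -12.  15.]
-0.08 scene [62. 41. 15.]
side A [52. 32. 15.]
(75, -55, 45) [465. 166.] [352. 454.]
(-75, -55, 45) [ 446. -115.] [-37. 423.]
(75, -55, 0) [434. 199.] [329. 560.]
(71, 51, 6) [637. 204.] [252. 444.]
[(40, array([623., 178.])), (20, array([586., 175.])), (0, array([549., 171.])), (-5, array([540., 170.])), (-10, array([530., 169.]))]
[[235 235 235 235 235 235 229 213 198 163 162 162 162 163 162 163 162 163
  163 163]
 [235 235 235 235 235 229 197 163 163 162 162 162 163 162 164 162 162 163
  163 162]
 [235 235 235 235 235 228 193 162 162 162 162 163 163 162 163 162 163 162
  162 160]
 [235 235 235 235 235 229 198 163 162 163 162 162 163 163 162 162 163 163
  1
[... 328 characters left out ...]
 130 132
  153 166]
 [235 235 235 235 225 176 119  99 124 156 157 150 146 128 100 112 136 154
  164 152]
 [229 235 235 235 233 222 200 192 200 212 207 202 197 173 140 148 166 162
  145 119]
 [179 195 196 199 204 204 208 216 220 226 226 229 229 201 166 166 161 141
  111  97]
 [ 98  98  99 106 119 119 129 144 153 170 171 189 206 182 161 148 132 111
   97  98]
 [ 99  99  99  99  98  98  98  98  97 100 113 142 167 161 141 110  97  97
   97  98]
 [ 99 100  99  98  98  98  98  98 100 112 134 157 159 137 111  98  98  97
   97  97]
 [ 99  99  98  98  98  98 101 108 117 127 140 148 130 104  97  97  97  97
   97  97]
 [ 99  99  99  99  98 101 112 125 131 132 130 111  98  97  98  98  97  97
   97  97]]
```

C measures about (57,-2), a 21 mm step after A (y≈40) and B (y≈19). So the three touch along the wall, and the farthest is about 54 mm from the corner, inside the 60 mm limit. I'll hold a second and check that nothing creeps before handing in.

```bash
python3 -m creep '[{"grip":8,"dp":[0,0,0],"rot":[0,0,0]},{"grip":8,"dp":[0,0,0],"rot":[0,0,0]},{"grip":8,"dp":[0,0,0],"rot":[0,0,0]},{"grip":8,"dp":[0,0,0],"rot":[0,0,0]},{"grip":8,"dp":[0,0,0],"rot":[0,0,0]},{"grip":8,"dp":[0,0,0],"rot":[0,0,0]},{"grip":8,"dp":[0,0,0],"rot":[0,0,0]},{"grip":8,"dp":[0,0,0],"rot":[0,0,0]},{"grip":8,"dp":[0,0,0],"rot":[0,0,0]},{"grip":8,"dp":[0,0,0],"rot":[0,0,0]}]'
python3 - <<'E'
from h import *
st=manip.read_state();Rw,f=tote(st);print("spout",f((75,55,30)).round(3),"under",f((0,0,0)).round(3))
for n in("scene","side"):
    a=np.load(f"pics/n2_{n}.npz")["pixels"];c=optics.capture(n);b=c["pixels"]
    x,y=(proj(c,f((0,0,40)))).astype(int);w=(slice(y-50,y+60),slice(max(x-60,0),x+60))
    A,B=[cv2.cvtColor(i[w],cv2.COLOR_RGB2GRAY).astype(np.float32) for i in(a,b)]
    print(n,"shift px",cv2.phaseCorrelate(A,B),"absdiff mean/max",np.abs(A-B).mean(),np.abs(A-B).max())
print([ (n,np.hypot(*(plane(optics.capture("scene"),*p,z)[:2]))) for n,p,z in []])
i=optics.capture("scene")["pixels"].astype(int);j=np.load("pics/scene0.npz")["pixels"].astype(int)
for n,(x,y,w,h) in dict(clamp=(208,140,40,44),jar=(242,178,30,36),driver=(290,230,20,90),wrench=(165,262,60,78)).items(): print(n,np.abs(i-j)[y:y+h,x:x+w].mean().round(1))
E
```

```text
time: 20.5
tcp_pos: [0.4349, -0.1726, 0.2461]
tool_rot: [-2.562, -0.428, 2.994]
contact_force: [0.5, -0.8, -1.8]
opening: 0.0091
spout [ 0.481 -0.153  0.16 ] under [ 0.407 -0.205  0.196]
scene shift px ((0.11470762955922709, 0.024513092711856643), 1.0139707122908699) absdiff mean/max 0.9646212 59.0
side shift px ((0.017552861058469205, -0.05014635355997399), 0.9850747611787584) absdiff mean/max 1.56 23.0
[]
clamp 2.0
jar 1.6
driver 1.1
wrench 1.3
```

Nothing is moving, the bystanders are unchanged and the weight is steady, so I'm handing it in.

```bash
python3 -c "
from station import order
print(order.sign_off())"
```

```text
the job is handed in; nothing more can be done
None
```

I gripped the tote by its bar, lifted it level with the three nuts in it, and carried it over to the dish. There I tilted it toward +x, then +y, and handed the job in at about 20.5 s. No verdict was reported.

**Tote at the end:** it is held about 40° tilted. From the tool pose, the pouring corner's top is within 2 mm horizontally of the dish's centre and 0.16 m up, and the underside centre is at 0.196 m. Over the final 1 s hold its image shifted by 0.1 px or less.

**Nuts:** they lie in a row along the +x wall from the corner, at about (60,40), (62,19) and (57,-2) mm in the tote's frame. The farthest is about 54 mm from the corner against the 60 mm limit. That margin is thin, because this nut was only partly visible past the upright. The nearest was seen in both cameras. The middle one was last measured one tilt earlier and is hidden in the final view.

**Bystanders:** the clamp, jar, screwdriver and wrench look unchanged in the scene camera.

**Not confirmed or off from plan:**
- **Grip force:** it can't be read. I kept it low by commanding 8 mm on the 10 mm bar (it measured about 9 mm), so I can't confirm it stayed under 40 N.
- **Sliding angle:** the nuts needed more than 15° of commanded tilt to start sliding, against the stated 8 to 12°.
- **Tote lag:** midway through the tilt the tote lagged the tool by a few degrees. The overlaid corners agreed with the image again after the next tilt. In the last pose I only looked for this in the picture.

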